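# Set the latched length stop and load the pipe against it

## Task

Set the sliding length stop of the cutting jig to the notch that the arrow-shaped clip points at: squeeze the latch tab toward the grip plate, slide the stop along, and let the tab spring back out so that the stop is locked in that notch. Then lay the copper pipe in the jig's channel, across the saw kerf and flat on the bed, with its end pushed up against the face of the stop. Leave the pliers and the tape measure where they lie.

Things in the scene. Friction and masses are not known exactly. Their poses are not given: they have to be found in the camera images.
- jig: Cutting jig fixed to the bench: plywood base 12 mm high, spanning x -100..+70, y -155..+155 mm from its origin on the bench. Its y axis runs along the jig (to the robot's left at yaw 0), x across it, away from the robot. The stop slides above the line x = 0. In front of it a dark steel rack (top z = 26 mm, x -56..-38 mm) has three notches, at y = 35, 75 and 115 mm.
- channel (a point): Point on the pipe channel's bed: on its centre line (x = 48 mm, z = 12 mm on the jig), at the middle of the jig's length; axes as the jig's. The open channel runs along the jig's back between two walls 6 mm high (tops at z = 18 mm), 28 mm apart inside; a 4 mm saw kerf cuts across it at y = -45 mm.
- stop (a joint): Position in m of the aluminium sliding stop along the jig's +y: 0 in the middle notch, where it starts locked, -0.040 and +0.040 in the others, ends at -0.056 and +0.056. About 1.2 N of friction once the tab is pressed. The tooth (10 mm) has 1 mm of play each way in a notch; its round nose centres itself if released within 3 mm.
- tab (a joint): How far in m the black latch tab is pressed: 0 = out (tooth in a notch, locked), 0.008 = fully in. The tooth is free of the rack above 0.006; let go between notches, the tab rests at about 0.006. Spring 4 N when out, 7.2 N when fully pressed.
- grip (a point): Where to squeeze the stop, 72 mm above the bench; moves with it, axes as the jig's. Upright aluminium grip plate: outer face at x +15 mm, 40 mm wide, top at 85 mm. Ribbed black latch tab in front: outer face at x -23 mm when out, -15 mm pressed (so then this point is midway, 30 mm over both; 38 mm when out), 30 mm wide, 36 to 84 mm above the bench, pressed to +x. Keep above the arm (40 mm).
- stop_face (a point): Centre of the stop's face over the channel's centre line, 28 mm above the bench; axes as the jig's. The face looks to the jig's -y, is 20 mm high (z 20 to 40 mm), 56 mm wide, on an arm 8 mm thick.
- arrow_clip: Dark steel clip shaped like an arrowhead with a short tail, about 38 x 46 x 5 mm, fixed on the jig's front ledge beside one of the outer notches (y = 35 or 115 mm on the jig), pointing (+x) at the wanted notch. Origin: middle of its underside. With the stop in that notch, grip and this origin have the same y on the jig.
- plain_clip: Plain square dark steel clip, 34 x 34 x 5 mm, fixed beside the other outer notch; it means nothing.
- pipe: Loose copper pipe offcut, 160 mm long (along its y), 19 mm diameter, 0.09 kg, does not roll; origin at the middle of its length on its underside. Starts lying on the bench to the left of the jig.
- pliers: Red-handled pliers, 172 x 57 x 13 mm, loose on the bench behind and left of the pipe; a bystander. Origin under its middle.
- tape_measure: Yellow pocket tape measure, 34 x 80 x 59 mm, loose on the bench at the left; a bystander. Origin under its middle.

How it is judged:
By the outcome, as a careful person would: the job done as asked, in the order asked, and still so for the second after the job is handed in, with the robot touching nothing.
It also fails if it takes over 54 s, if anything falls off the work surface, if the arm or the gripper's body presses on something with over 40 N, if the wrist force passes 120 N, or if a joint passes its speed limit or range.

## Robot

A 6-joint arm with a two-finger parallel gripper is mounted at the origin on a cart in front of the work surface, level with it; the furniture and walls round the work are solid. World frame = base frame: x ahead of the robot, y to its left, z up, the work surface at z = 0. Lengths are in m, angles in rad, forces in N, time in s.
With the tool pointing down it reaches from about 0.3 to 0.875 m from the base axis. Payload 4.2 kg.
Tool frame: the origin (TCP) lies between the finger pads; the fingertips stand 14 mm ahead of it and the grasp point (between the pads) lies 5 mm behind it (manip.tip_reach is the distance from the TCP to the fingertips, in m); z points along the fingers, y is the line along which they close (so a half turn about z gives the same grasp; the last joint's range is limited). The gripper opens to 85 mm and grips with 20 to 120 N. Pads are 22 mm wide; open, the fingers measure 114 mm over their backs; the gripper's body (76 mm by 85 mm) begins 54 mm behind the grasp point. The pads swing forward as they close: fully open they stand 13 mm farther back than shut.
Start: joints at [1.279, 0.32, 1.565, -0, 1.257, -0.02], TCP at [0.154, 0.554, 0.208] pointing down, gripper open.
Joint ranges: [-3.11, 3.11], [-0.84, 2.01], [0.21, 2.61], [-1.34, 4.49], [0.05, 2.63], [-2.56, 2.56]. Speed limits (rad/s): [2.57, 2.57, 3.14, 3.14, 3.14, 3.14].

## Interface

Orientations are given as a rotation vector (axis times angle).
In Python, from workcell import manip gives the robot as it stands. The module is installed in compiled form; this text tells all that it offers.
- The arm moves only by the tool play_rows, never from a script. Its argument "rows" is a list of rows, each a list of 3 entries, a list of its own where there are three numbers: the turn, a rotation vector about the world's x, y, z in rad, then the shift along the world's x, y, z in m, then the finger opening in m, from 0 to 0.0854. A call has 1 to 10 rows; each row shifts and turns the commanded pose from where the row before left it; what a row does not reach is not made up. A row lasts 1/12 s, in which the tool goes at most 41.7 mm and 7.16 degrees, less where a joint would pass 70% of its speed; a pose out of reach is approached as far as the arm can. A call with a gripper value outside its range is refused whole. The fingers move at their own pace and stop on an object; "grip_force" is the grip in N (left out, the last holds). Time passes only in rows, so rows that do not move let the fingers close. It gives the time, the measured TCP pose, the force, the opening and the grip force at its end, in the units of the state.
- manip.sense(): the state, without advancing time (a new reading comes with each control period).
- manip.camera(name): name is "side" or "top" or "wrist"; returns the picture (480x640x3 uint8, blue, green, red); there is no depth.
- manip.calibration(name): a dict with "mtx" (3x3 intrinsics, pixels), "dist_coeffs" ([k1, k2, p1, p2, k3] as OpenCV has them; the pictures are not rectified), "eye" and "rotation" of the camera in the world. Camera axes: x right, y up, looking along -z (the intrinsics and any distortion apply to the point x, -y, -z); pixel columns grow to the right and rows downward; lengths in m; the calibration is good to about 2 mm. A picture is of the moment at which its call begins: read the wrist's pose just before it. calibration takes no time and is no camera call; for the wrist camera it gives the pose at the moment of the call.
- manip.sign_off(): hands the job in; it is judged then, once.
Trained networks look in the newest picture that a camera, given by its name, has taken for a name from the list of things; names that differ only in an ending like _2 or _b are one class to them, and where a whole thing is asked for, a point or a joint stands for the part that bears it (a point fixed in the world has none). Each returns a list of dicts, best first, with "p" (0 to 1); they miss things now and then, are a little off and sometimes report something else, mostly with a low value. They report only what shows in the picture. A call takes as long as a camera call.
- manip.masks_of(label, camera): "region" (480x640 bool, what is visible of it) and "centre" ([row, column] in pixels, amid what is visible of it).
- manip.tip_of(label, camera): "centre" ([row, column] in pixels: a listed point, or the origin of a listed thing).
The state is a dict: "time_s": time; "joint_pos": joint angles; "joint_vel": joint speeds; "joint_torque": joint torques, N m; "ee_pos": TCP position; "orientation": TCP orientation; "ft_force": force on the tool from outside, world axes, zero at the start; "moment": the same for the moment, N m; "width": opening from 0.0 (shut) to 1.0 (fully open); "gripper_force": force on a finger pad.
Only numpy, scipy, OpenCV 4.12 (cv2) and the standard library are available. Lean on these libraries where they do the work, as an engineer would, in place of code of your own. Each camera call takes 0.05 s, during which the arm holds its last target. There are 200 camera calls.

## Working session

There is one attempt and no reset: what is moved stays moved. The work goes in short steps, Python scripts to look and compute and a tool call to move; the robot and the scene stay as the last step left them, time stands still between calls to the robot, and variables do not carry over. Pictures are saved under pics/ and viewed, at most 10 in all, crops included, and the job is handed in when it is done.

Besides the shell and the picture viewer there is one more tool, called after "Emit:" by a JSON object that holds its "fn" and its "kwargs". play_rows: Moves the arm, as the interface text tells. Its arguments: {"type":"object","properties":{"rows":{"type":"array"},"grip_force":{"type":"number"}},"required":["rows"]}

```bash
mkdir -p pics
cat > h.py <<'E'
import numpy as np, cv2
from workcell import manip
from scipy.spatial.transform import Rotation as R
def ray(cal,px):
    u=cv2.undistortPoints(np.array([[px]],float),np.array(cal["mtx"]),np.array(cal["dist_coeffs"]))[0,0]
    d=np.array(cal["rotation"])@np.array([u[0],-u[1],-1.0]); return np.array(cal["eye"]),d
def onz(cal,rc,z):
    e,d=ray(cal,(rc[1],rc[0])); return e+d*(z-e[2])/d[2]
def proj(cal,P):
    p=(np.atleast_2d(P)-np.array(cal["eye"]))@np.array(cal["rotation"]); p=p*[1,-1,-1]
    return cv2.projectPoints(p,np.zeros(3),np.zeros(3),np.array(cal["mtx"]),np.array(cal["dist_coeffs"]))[0][:,0]
Z=dict(jig=0,channel=.012,grip=.072,stop_face=.028,arrow_clip=.012,plain_clip=.012,pipe=0,pliers=0,tape_measure=0)
E
cat > look.py <<'E'
from h import *
np.set_printoptions(precision=4,suppress=True)
for c in ["top","side"]:
    im=manip.camera(c); cv2.imwrite(f"pics/{c}0.png",im); cal=manip.calibration(c); print(c,np.array(cal["eye"]))
    for l in Z:
        for r in manip.tip_of(l,c)[:2]: print(l,round(r["p"],2),np.array(r["centre"]),onz(cal,r["centre"],Z[l]))
s=manip.sense(); print(s["time_s"],s["ee_pos"],s["orientation"])
E
python3 look.py
```

```text
top [0.317  0.09   1.0029]Traceback (most recent call last):
  File "look.py", line 6, in <module>
    for r in manip.tip_of(l,c)[:2]: print(l,round(r["p"],2),np.array(r["centre"]),onz(cal,r["centre"],Z[l]))
                                                                                  ~~~^^^^^^^^^^^^^^^^^^^^^^
  File "h.py", line 8, in onz
    e,d=ray(cal,(rc[1],rc[0])); return e+d*(z-e[2])/d[2]
                                                    ~^^^
IndexError: invalid index to scalar variable.
```

```bash
sed -i 's/np.array(cal\["rotation"\])/rot(cal)/' h.py
cat >> h.py <<'E'
def rot(cal):
    r=np.array(cal["rotation"],float)
    return R.from_rotvec(r).as_matrix() if r.shape==(3,) else (R.from_quat(r).as_matrix() if r.shape==(4,) else r)
E
python3 -c "
from h import *
print(manip.calibration('top'))"; python3 look.py
```

```text
{'mtx': array([[460.37221251,   0.        , 312.33588231],
       [  0.        , 460.37221251, 236.75134582],
       [  0.        ,   0.        ,   1.        ]]), 'dist_coeffs': array([-0.11701951,  0.        ,  0.        ,  0.        ,  0.        ]), 'eye': array([0.31700526, 0.08995061, 1.00289201]), 'rotation': array([ 0.11875015, -0.14676178, -1.58235945])}
top [0.317  0.09   1.0029]
jig 0.94 [244.8 446.2] [ 0.4651 -0.2286  0.    ]
channel 0.55 [224.2 446.3] [ 0.5097 -0.2281  0.012 ]
grip 0.9 [239.6 419.6] [ 0.4663 -0.15    0.072 ]
stop_face 0.98 [224.3 419.2] [ 0.5071 -0.1624  0.028 ]
arrow_clip 0.68 [277.3 435. ] [ 0.3921 -0.1952  0.012 ]
plain_clip 0.47 [285.5 394.6] [ 0.3762 -0.1052  0.012 ]
plain_clip 0.47 [266.8 244.7] [0.4219 0.2181 0.012 ]
pipe 0.77 [264.7 244.4] [0.4278 0.2203 0.    ]
pliers 0.73 [212.7 177. ] [0.5468 0.3732 0.    ]
pliers 0.63 [221.3 444.8] [ 0.5188 -0.2289  0.    ]
tape_measure 0.72 [255.6 180.7] [0.4497 0.3617 0.    ]
tape_measure 0.32 [241.  418.2] [ 0.4747 -0.1652  0.    ]
side [ 0.4482 -0.6795  0.4104]
jig 0.94 [390.6 329.3] [ 0.4718 -0.2273  0.    ]
jig 0.72 [245.8 303.4] [0.4331 0.2269 0.    ]
channel 0.73 [379.6 362.7] [ 0.5152 -0.2211  0.012 ]
grip 0.66 [312.2 319.9] [ 0.461  -0.1532  0.072 ]
stop_face 0.75 [341.  361.6] [ 0.5195 -0.1598  0.028 ]
arrow_clip 0.91 [365.  264.6] [ 0.3856 -0.1899  0.012 ]
plain_clip 0.78 [330.6 270.2] [ 0.387  -0.1099  0.012 ]
pipe 0.85 [250.4 302.8] [0.4321 0.2029 0.    ]
pliers 0.77 [222.9 347. ] [0.5399 0.3637 0.    ]
tape_measure 0.89 [219.9 304. ] [0.4327 0.3856 0.    ]
1.1 [0.1544 0.5539 0.2076] [0.4256 3.1126 0.0001]
```

View pics/top0.png

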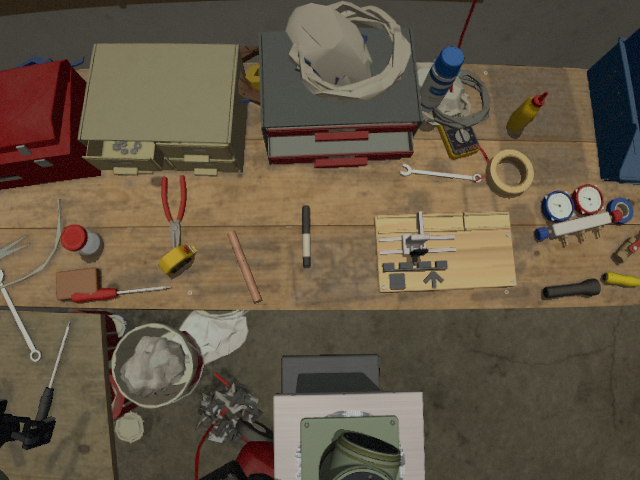

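View pics/side0.png

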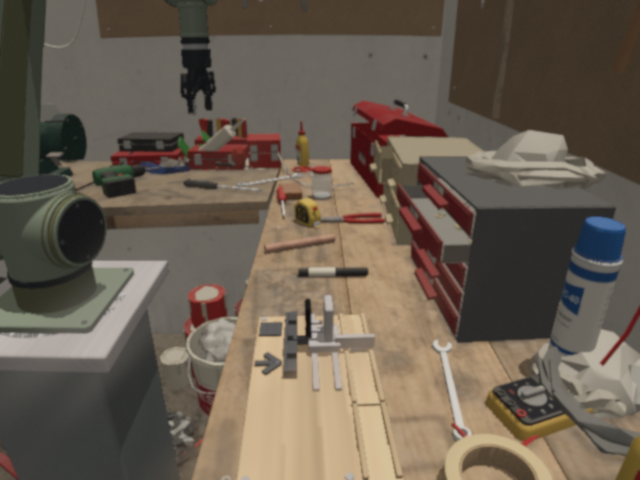

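The arrow clip (row 278, col 433) sits on the right of the plain one (row 282, col 397), so the wanted notch is y = 35, which means stop -0.040. The pipe runs from (302,260) to (232,230). I'm moving over the jig for a close view.

Emit:
{"fn": "play_rows", "kwargs": {"rows": [[[0,0,-0.07],[0.025,-0.032,0.006],0.085],[[0,0,-0.07],[0.025,-0.032,0.006],0.085],[[0,0,-0.07],[0.025,-0.032,0.006],0.085],[[0,0,-0.07],[0.025,-0.032,0.006],0.085],[[0,0,-0.07],[0.025,-0.032,0.006],0.085],[[0,0,-0.07],[0.025,-0.032,0.006],0.085],[[0,0,-0.07],[0.025,-0.032,0.006],0.085],[[0,0,-0.07],[0.025,-0.032,0.006],0.085],[[0,0,-0.07],[0.025,-0.032,0.006],0.085],[[0,0,-0.07],[0.025,-0.032,0.006],0.085]]}}

```text
time_s: 1.93
ee_pos: [0.4052, 0.2322, 0.2683]
orientation: [1.471, 2.775, 0.001]
ft_force: [1.1, 1.1, -0.3]
width: 0.995
gripper_force: 0.0
```

```bash
cat > w.py <<'E'
from h import *
import sys
np.set_printoptions(precision=4,suppress=True)
s=manip.sense(); cal=manip.calibration("wrist"); im=manip.camera("wrist"); cv2.imwrite(f"pics/{sys.argv[1]}.png",im)
print(s["time_s"],np.array(s["ee_pos"]),np.array(s["orientation"]),np.array(cal["eye"]))
Z["pipe"]=0.0
for l in sys.argv[2:]:
    for r in manip.tip_of(l,"wrist")[:2]: print(l,round(r["p"],2),np.array(r["centre"]),onz(cal,r["centre"],Z[l]))
if "pipe" in sys.argv:
    m=manip.masks_of("pipe","wrist")
    if m:
        b=cv2.boxPoints(cv2.minAreaRect(np.argwhere(m[0]["region"])[:,::-1].astype(np.float32)))
        print("pipe box p",m[0]["p"]); print(np.array([onz(cal,(q[1],q[0]),.0095) for q in b]))
E
python3 w.py w1 pipe pliers tape_measure
```

```text
1.9333 [0.4052 0.2322 0.2683] [1.4715 2.7751 0.0013] [0.368  0.2866 0.4357]
pliers 0.97 [156.8 481.6] [0.5445 0.38   0.    ]
tape_measure 0.89 [120.7 408.8] [0.4458 0.3635 0.    ]
pipe box p 0.83
[[0.353  0.1805 0.0095]
 [0.3466 0.1985 0.0095]
 [0.4983 0.2586 0.0095]
 [0.5066 0.2408 0.0095]]
```

Emit:
{"fn": "play_rows", "kwargs": {"rows": [[[0,0,-0.06],[0.001,-0.038,0.003],0.085],[[0,0,-0.06],[0.001,-0.038,0.003],0.085],[[0,0,-0.06],[0.001,-0.038,0.003],0.085],[[0,0,-0.06],[0.001,-0.038,0.003],0.085],[[0,0,-0.06],[0.001,-0.038,0.003],0.085],[[0,0,-0.06],[0.001,-0.038,0.003],0.085],[[0,0,-0.06],[0.001,-0.038,0.003],0.085],[[0,0,-0.06],[0.001,-0.038,0.003],0.085],[[0,0,-0.06],[0.001,-0.038,0.003],0.085],[[0,0,-0.06],[0.001,-0.038,0.003],0.085]]}}

```text
time_s: 3.02
ee_pos: [0.4143, -0.146, 0.2977]
orientation: [-2.222, -2.221, -0.001]
ft_force: [1.0, 0.3, -0.4]
width: 0.992
gripper_force: 0.0
```

```bash
python3 w.py w2 jig channel grip stop_face arrow_clip plain_clip
```

```text
3.0167 [ 0.4143 -0.146   0.2977] [-2.2216 -2.221  -0.001 ] [ 0.4145 -0.0801  0.4652]
jig 0.75 [248.2 353.8] [ 0.4641 -0.2266  0.    ]
channel 0.77 [248.9 394.7] [ 0.518  -0.2238  0.012 ]
stop_face 0.69 [207.2 395.5] [ 0.5123 -0.1636  0.028 ]
arrow_clip 0.66 [224.5 297.2] [ 0.3869 -0.1898  0.012 ]
plain_clip 0.89 [164.5 294.8] [ 0.3852 -0.1117  0.012 ]
plain_clip 0.28 [245.4 354.3] [ 0.4634 -0.2188  0.012 ]
```

View pics/w2.png

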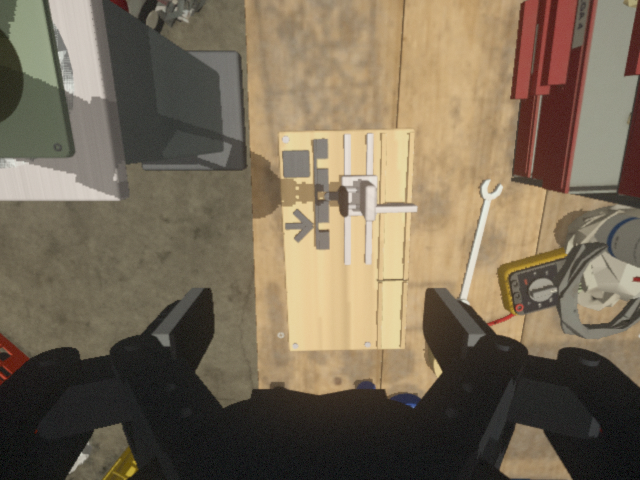

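Jig corners are at (280,131), (413,130), (403,350) and (291,350). The tab and grip plate show near (345-370,195). Next I fit the jig pose from these.

```bash
cat > fit.py <<'E'
from h import *
from scipy.optimize import least_squares
np.set_printoptions(precision=4,suppress=True)
c=manip.calibration("wrist"); t=manip.calibration("top"); s=manip.calibration("side")
# jig-frame points, pixel (col,row), camera
O=[([-.1,.155,.012],(280,131),c),([.07,.155,.012],(413,130),c),([.07,-.155,.012],(403,350),c),([-.1,-.155,.012],(291,350),c),
([-.073,.035,.012],(297.2,224.5),c),([-.073,.115,.012],(294.8,164.5),c),([.048,.075,.028],(395.5,207.2),c),([.048,0,.012],(394.7,248.9),c),([0,0,0],(353.8,248.2),c),
([0,0,0],(446.2,244.8),t),([.048,0,.012],(446.3,224.2),t),([0,.075,.072],(419.6,239.6),t),([.048,.075,.028],(419.2,224.3),t),([-.1,.155,.012],(378,292),t),([.07,.155,.012],(376,213),t),([-.1,-.155,.012],(515,287),t),
([0,0,0],(329.3,390.6),s),([.048,0,.012],(362.7,379.6),s),([0,.075,.072],(319.9,312.2),s),([.048,.075,.028],(361.6,341),s)]
def W(v,p): return R.from_euler("z",v[2]).apply(p)+[v[0],v[1],0]
def f(v,O=O): return np.concatenate([proj(k,W(v,p))[0]-q for p,q,k in O])
for name,o in (("all",O),("wrist",O[:9]),("top",O[9:16])):
    r=least_squares(f,[.466,-.227,0],loss="soft_l1",args=(o,)); print(name,r.x,"\n",r.fun.reshape(-1,2).T)
    v=r.x
    for n,p in dict(grip=[0,.075,.072],goal=[0,.035,.072],face_goal=[.048,.035,.028],pipe_goal=[.048,-.045,.012]).items(): print(n,W(v,p))
E
python3 fit.py
```

```text
all [ 0.4657 -0.224   0.0138] 
 [[ -3.0467   1.5736  -1.1761  -5.1403   3.9378   4.8088   0.966   -3.3806
    1.0785  -1.9946  -2.1898  -0.4358  -6.4836   0.8568  -1.2735   1.7568
   -4.8106  -0.9923   2.6103  -5.6319]
 [  0.9917   0.3312   0.8258   1.9777   1.5059   0.1477 -10.2593   1.2702
   -0.3036  -0.2113  -1.7154   0.7794  -2.4029  -0.304    1.5273  -0.7339
   -1.7186   1.2253  -1.6551  -4.7563]]
grip [ 0.4647 -0.149   0.072 ]
goal [ 0.4652 -0.189   0.072 ]
face_goal [ 0.5132 -0.1884  0.028 ]
pipe_goal [ 0.5143 -0.2684  0.012 ]
wrist [ 0.4654 -0.2231  0.0216] 
 [[ -4.2855   0.4004  -0.52    -4.535    3.4858   3.842    0.2869  -3.5791
    0.8569]
 [  0.9164  -0.8653  -0.046    1.902    1.2758  -0.0971 -11.255    0.3786
   -0.9165]]
grip [ 0.4637 -0.1482  0.072 ]
goal [ 0.4646 -0.1881  0.072 ]
face_goal [ 0.5126 -0.1871  0.028 ]
pipe_goal [ 0.5143 -0.2671  0.012 ]
top [ 0.4641 -0.2261 -0.0085] 
 [[-1.0352 -0.7556  0.5556 -5.057   0.7574  0.3305  1.8771]
 [ 0.4709 -1.0392  0.7168 -2.4664 -1.1784  0.6726  1.5466]]
grip [ 0.4648 -0.1511  0.072 ]
goal [ 0.4644 -0.1911  0.072 ]
face_goal [ 0.5124 -0.1915  0.028 ]
pipe_goal [ 0.5117 -0.2715  0.012 ]
```

```bash
cat > rect.py <<'E'
from h import *
import sys
def rect(im,cal,z,x0,x1,y0,y1,s):  # image: right = -y, up = +x, s px per m
    W,H=int((y1-y0)*s),int((x1-x0)*s)
    c,r=np.meshgrid(np.arange(W),np.arange(H))
    P=np.stack([x1-r/s,y1-c/s,np.full(c.shape,z)],-1).reshape(-1,3)
    m=proj(cal,P).astype(np.float32).reshape(H,W,2)
    return cv2.remap(im,m[...,0],m[...,1],cv2.INTER_CUBIC)
E
python3 - <<'E'
from rect import *
cal=manip.calibration("wrist"); im=cv2.imread("pics/w2.png")
o=rect(im,cal,.012,.35,.56,-.40,-.05,2200)
for x in np.arange(.36,.56,.02): cv2.line(o,(0,int((.56-x)*2200)),(8,int((.56-x)*2200)),(255,0,0),1)
for y in np.arange(-.4,-.05,.02): cv2.line(o,(int((-.05-y)*2200),0),(int((-.05-y)*2200),8),(255,0,0),1)
cv2.imwrite("pics/rect.png",o)
E
```

```text
(no output)
```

View pics/rect.png

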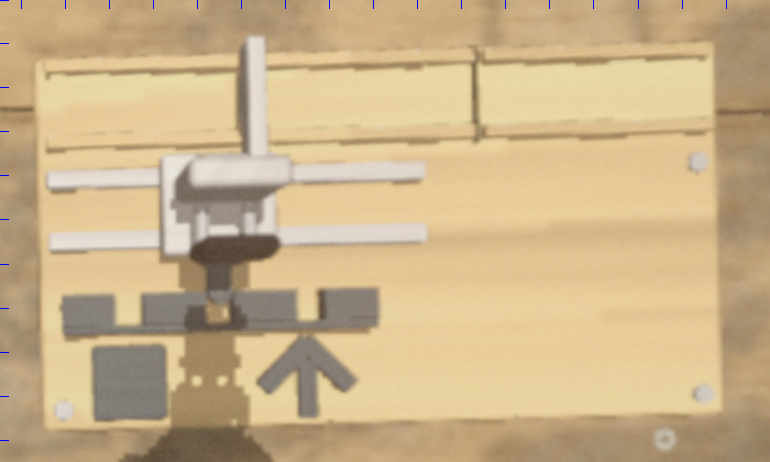

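Rectified view: the jig corners give yaw ≈ 0.026 and origin ≈ (0.467,-0.223). The arrow points at the right-hand notch at column 308, and the tab sits in the middle one. I descend over the grip.

Emit:
{"fn": "play_rows", "kwargs": {"rows": [[[0,0,0.026],[0.0085,0,-0.025],0.085],[[0,0,0],[0.0085,0,-0.025],0.085],[[0,0,0],[0.0085,0,-0.025],0.085],[[0,0,0],[0.0085,-0.001,-0.025],0.085],[[0,0,0],[0.0085,-0.001,-0.025],0.085],[[0,0,0],[0.0085,0,-0.025],0.085],[[0,0,0],[0,0,0],0.085]]}}

```text
time_s: 3.95
ee_pos: [0.4637, -0.1453, 0.1434]
orientation: [-2.184, -2.247, 0.005]
ft_force: [-0.1, 0.6, 0.9]
width: 0.995
gripper_force: 0.0
```

```bash
python3 w.py w3 grip stop_face jig
python3 - <<'E'
from rect import *
cal=manip.calibration("wrist"); im=cv2.imread("pics/w3.png")
o=rect(im,cal,.085,.40,.53,-.24,-.06,3500)
s=manip.sense()["ee_pos"]
cv2.drawMarker(o,(int((-.06-s[1])*3500),int((.53-s[0])*3500)),(0,0,255),0,30,1)
cv2.imwrite("pics/c3.png",np.vstack([o,cv2.resize(im,(630,472))])[:,:])
print(o.shape)
E
python3 -c "
import cv2;i=cv2.imread('pics/c3.png');cv2.imwrite('pics/c3.png',cv2.resize(i,None,fx=.63,fy=.63))"
```

```text
3.95 [ 0.4637 -0.1453  0.1434] [-2.184  -2.2471  0.0051] [ 0.4634 -0.0799  0.3111]
grip 0.78 [239.4 316.3] [ 0.4621 -0.1479  0.072 ]
stop_face 0.93 [248.2 377.8] [ 0.5138 -0.1666  0.028 ]
stop_face 0.62 [235.5 317.3] [ 0.4627 -0.1571  0.028 ]
jig 0.95 [296.9 317.7] [ 0.4647 -0.2259  0.    ]
(455, 630, 3)
```

View pics/c3.png

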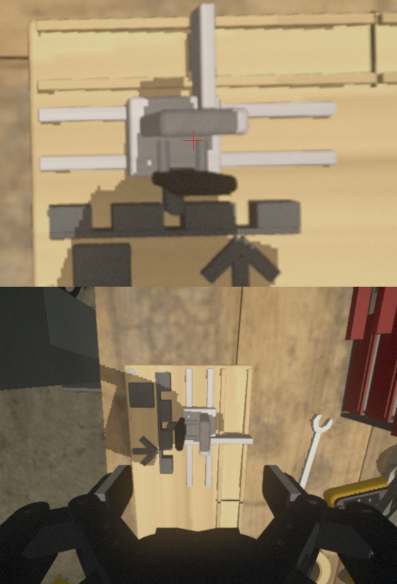

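Marker at (193,140): the tab top spans columns ~171–237 and the plate's back edge is at row 108, giving grip ≈ (0.463,-0.150). I descend and squeeze.

Emit:
{"fn": "play_rows", "kwargs": {"rows": [[[0,0,0],[0,-0.002,-0.02],0.085],[[0,0,0],[-0.0005,-0.002,-0.02],0.085],[[0,0,0],[0,0,-0.02],0.085],[[0,0,0],[0,0,-0.018],0.085],[[0,0,0],[0,0,0],0.06],[[0,0,0],[0,0,0],0.024],[[0,0,0],[0,0,0],0.024],[[0,0,0],[0,0,0],0.024],[[0,0,0],[0,0,0],0.024],[[0,0,0],[0,0,0],0.024]], "grip_force": 25}}

```text
time_s: 4.98
ee_pos: [0.4655, -0.1523, 0.0706]
orientation: [2.192, 2.248, 0.001]
ft_force: [0.0, 0.4, 0.5]
width: 0.28
gripper_force: 0.0
```

```bash
python3 w.py w4 grip stop_face jig
python3 - <<'E'
from rect import *
s=manip.sense(); print(s)
im=cv2.imread("pics/w4.png"); sd=manip.camera("side"); cv2.imwrite("pics/s4.png",sd)
cv2.imwrite("pics/c4.png",np.hstack([cv2.resize(im[100:480,150:500],(390,424)),cv2.resize(sd[240:400,230:400],(400,424))]))
E
```

```text
4.9833 [ 0.4655 -0.1523  0.0706] [2.1921 2.2477 0.0014] [ 0.4637 -0.0862  0.2381]
grip 0.73 [265.5 311.6] [ 0.4623 -0.1478  0.072 ]
stop_face 0.9 [272.8 390.9] [ 0.5127 -0.1679  0.028 ]
jig 0.75 [329.4 314.4] [ 0.4649 -0.2259  0.    ]
{'time_s': 5.1833, 'joint_pos': array([-3.39727565e-01,  3.23034135e-01,  1.95347688e+00,  6.95591766e-05,
        8.64654195e-01, -3.64740405e-01]), 'joint_vel': array([-0.00048512,  0.00417815,  0.00240619,  0.00171392, -0.00053172,
       -0.00016823]), 'joint_torque': array([ 2.58790802e-03, -3.65438533e+01, -1.81930232e+01,  1.21056428e-04,
       -2.16305532e-03, -4.68721475e-05]), 'ee_pos': array([ 0.46495082, -0.15211143,  0.06985218]), 'orientation': array([2.19328154e+00, 2.24873796e+00, 3.57258535e-04]), 'ft_force': array([-0.64416681, -0.09981539, -0.14094923]), 'moment': array([ 0.01596958, -0.05062351,  0.00522765]), 'gripper_force': 0.0, 'width': 0.28353427375932755}
```

View pics/c4.png

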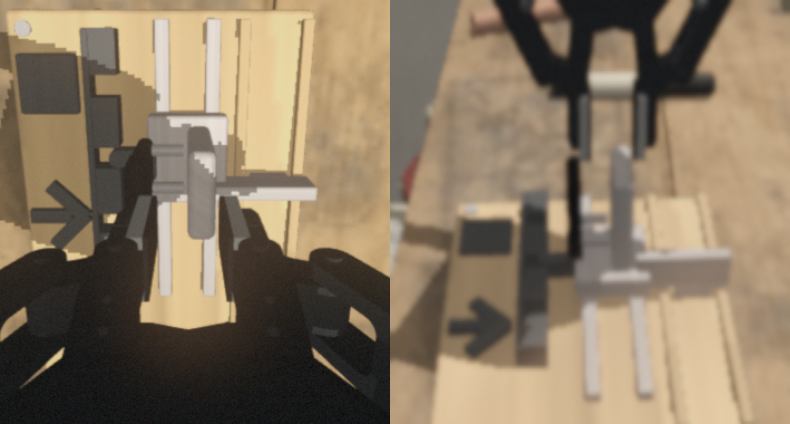

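Run:
```python
from h import *
np.set_printoptions(precision=1,suppress=True)
P=np.array([[.465,-.152,.056],[.465,-.152,.07],[.465,-.152,.10],[.463+.0075,-.15,.085],[.463+.0075,-.17,.085],[.463+.0075,-.13,.085]])
for c in("side","wrist"): print(c,proj(manip.calibration(c),P).tolist())
from rect import *
w=cv2.imread("pics/w4.png"); s=cv2.imread("pics/s4.png")
for n,i,c in(("w",w,"wrist"),("s",s,"side")):
    for k,p in enumerate(proj(manip.calibration(c),P)): cv2.circle(i,(int(p[0]),int(p[1])),2,((0,0,255) if k<3 else (0,255,0)),-1)
cv2.imwrite("pics/c5.png",np.hstack([cv2.resize(w[180:400,220:420],(400,440)),cv2.resize(s[240:372,270:390],(400,440),interpolation=cv2.INTER_CUBIC)]))
```

```text
side [[322.74099141034327, 321.50619339755445], [322.8096512984516, 312.95202012939717], [322.9605367249876, 294.05548863183066], [326.8688900766661, 302.79514378288223], [327.4057989678649, 310.74564382649], [326.362403784838, 295.29709198320944]]
wrist [[317.83412036440365, 263.46235901080803], [317.8231663245374, 272.9168396608392], [317.7930249165013, 298.9236863680594], [329.7285478823796, 281.06019072782294], [328.335417386286, 319.7755587934166], [331.21480426534964, 239.79093147494925]]
```

View pics/c5.png

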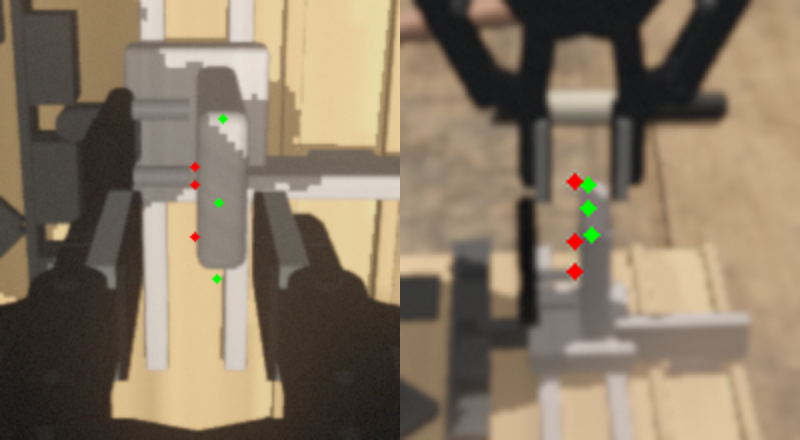

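The side view shows the fingertips at about row 300, level with the tops of the plate and tab. They closed above the stop without touching it. I'm checking the reach.

Run:
```python
from h import *
print(manip.tip_reach, [a for a in dir(manip) if a[0]!="_"])
s=manip.sense();print(s["ee_pos"],s["joint_pos"])
```

```text
0.014 ['Unreachable', 'calibration', 'camera', 'masks_of', 'sense', 'sign_off', 'tip_of', 'tip_reach']
[ 0.46488728 -0.15208938  0.06974291] [-3.39723378e-01  3.23197377e-01  1.95357464e+00  6.01986753e-05
  8.64636471e-01 -3.64753191e-01]
```

Emit:
{"fn": "play_rows", "kwargs": {"rows": [[[0,0,0],[0,0,0],0.085],[[0,0,0],[0,0,0],0.085],[[0,0,0],[0,0,0],0.085],[[0,0,0],[-0.001,0.002,-0.006],0.085],[[0,0,0],[-0.001,0,-0.006],0.085],[[0,0,0],[0,0,0],0.03],[[0,0,0],[0,0,0],0.024],[[0,0,0],[0,0,0],0.024],[[0,0,0],[0,0,0],0.024],[[0,0,0],[0,0,0],0.024]]}}

```text
time_s: 6.07
ee_pos: [0.4633, -0.1502, 0.0582]
orientation: [2.193, 2.248, 0.001]
ft_force: [-4.6, 0.3, 3.2]
width: 0.314
gripper_force: 24.7
```

Run:
```python
from rect import *
s=manip.sense();print(s["ee_pos"],s["width"],s["gripper_force"],s["ft_force"])
w=manip.camera("wrist"); sd=manip.camera("side")
cv2.imwrite("pics/c6.png",np.hstack([cv2.resize(w[180:400,220:420],(400,440)),cv2.resize(sd[240:372,270:390],(400,440),interpolation=cv2.INTER_CUBIC)]))
```

```text
[ 0.46331305 -0.15018998  0.05820321] 0.3143131349461051 24.736458957195282 [-4.55074378  0.34322703  3.20406804]
```

View pics/c6.png

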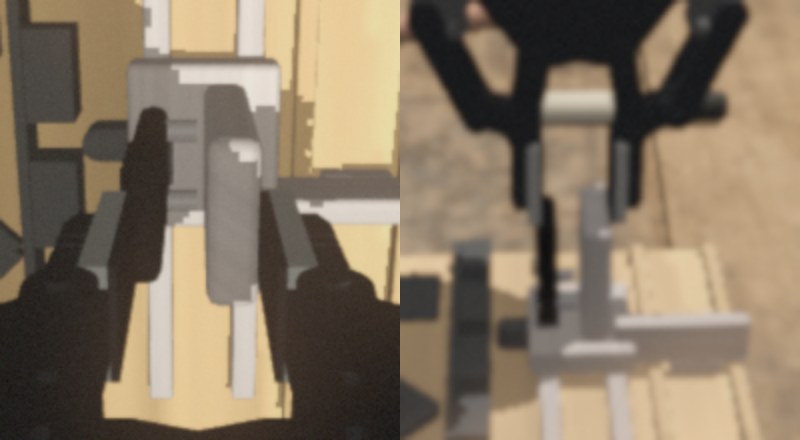

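Now the pads hold the stop at its very top, with the tab pressed in. The tips stand higher than expected, so I re-grip deeper.

Emit:
{"fn": "play_rows", "kwargs": {"rows": [[[0,0,0],[0,0,0],0.07],[[0,0,0],[0,0,0],0.07],[[0,0,0],[0,0,-0.006],0.07],[[0,0,0],[0,0,-0.006],0.07],[[0,0,0],[0,0,0],0.03],[[0,0,0],[0,0,0],0.024],[[0,0,0],[0,0,0],0.024],[[0,0,0],[0,0,0],0.024],[[0,0,0],[0,0,0],0.024]]}}

```text
time_s: 6.92
ee_pos: [0.4629, -0.15, 0.0459]
orientation: [2.194, 2.249, 0.0]
ft_force: [0.0, 0.7, 1.2]
width: 0.324
gripper_force: 26.7
```

Emit:
{"fn": "play_rows", "kwargs": {"rows": [[[0,0,0],[0.0002,-0.006,0],0.024],[[0,0,0],[0.0002,-0.007,0],0.024],[[0,0,0],[0.0002,-0.007,0],0.024],[[0,0,0],[0.0002,-0.007,0],0.024],[[0,0,0],[0.0002,-0.007,0],0.024],[[0,0,0],[0,-0.006,0],0.024],[[0,0,0],[0,0,0],0.024],[[0,0,0],[0,0,0],0.024]]}}

```text
time_s: 7.58
ee_pos: [0.4639, -0.1915, 0.0458]
orientation: [2.193, 2.248, -0.001]
ft_force: [-2.0, -1.2, 5.9]
width: 0.325
gripper_force: 26.8
```

Run:
```python
from h import *
np.set_printoptions(precision=4,suppress=True)
s=manip.sense();print(s["ee_pos"],s["width"],s["ft_force"])
for c in("top","side"):
    manip.camera(c); cal=manip.calibration(c)
    for l in("grip","stop_face","arrow_clip"):
        for r in manip.tip_of(l,c)[:1]: print(c,l,round(r["p"],2),np.array(r["centre"]),onz(cal,r["centre"],Z[l]))
```

```text
[ 0.4639 -0.1915  0.0458] 0.3251838424330035 [-2.0303 -1.1935  5.9202]
top grip 0.64 [239.3 439.4] [ 0.4663 -0.192   0.072 ]
top stop_face 0.9 [222.7 439.9] [ 0.5101 -0.2088  0.028 ]
top arrow_clip 0.61 [279.2 430.6] [ 0.3882 -0.1852  0.012 ]
side grip 0.88 [328.4 318.2] [ 0.4579 -0.1915  0.072 ]
side stop_face 0.94 [363.1 363.5] [ 0.517  -0.2077  0.028 ]
side arrow_clip 0.53 [361.6 265.4] [ 0.3861 -0.1827  0.012 ]
```

Emit:
{"fn": "play_rows", "kwargs": {"rows": [[[0,0,0],[0,0.0013,0],0.024],[[0,0,0],[0,0,0],0.024],[[0,0,0],[0,0,0],0.04],[[0,0,0],[0,0,0],0.06],[[0,0,0],[0,0,0],0.085],[[0,0,0],[0,0,0],0.085],[[0,0,0],[0,0,0.03],0.085],[[0,0,0],[0,0,0.04],0.085],[[0,0,0],[0,0.02,0.035],0.085],[[0,0,0],[0,0.02,0.035],0.085]]}}

```text
time_s: 8.82
ee_pos: [0.4646, -0.149, 0.1875]
orientation: [2.194, 2.246, 0.002]
ft_force: [0.7, -0.5, 0.4]
width: 0.997
gripper_force: 0.0
```

```bash
python3 w.py w7 grip stop_face jig channel arrow_clip
python3 - <<'E'
from rect import *
cal=manip.calibration("wrist"); im=cv2.imread("pics/w7.png")
cv2.imwrite("pics/c7.png",rect(im,cal,.026,.35,.56,-.36,-.05,2400))
E
```

```text
8.8167 [ 0.4646 -0.149   0.1875] [2.1945 2.2456 0.0019] [ 0.4629 -0.0829  0.355 ]
grip 0.67 [261.  316.7] [ 0.4647 -0.1837  0.072 ]
stop_face 0.81 [269.6 366.7] [ 0.5147 -0.2073  0.028 ]
jig 0.97 [274.2 317.2] [ 0.466  -0.2244  0.    ]
channel 0.6 [279.1 365.4] [ 0.5165 -0.224   0.012 ]
arrow_clip 0.62 [245.1 242.1] [ 0.3887 -0.1896  0.012 ]
```

View pics/c7.png

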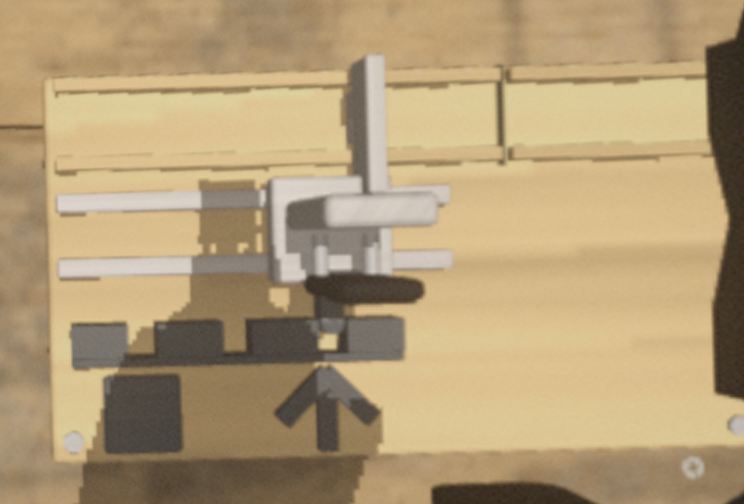

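The stop is in the arrow's notch: the tooth at column 330 lines up with the arrow tip at 327, and the tab is out. Next is the pipe.

Emit:
{"fn": "play_rows", "kwargs": {"rows": [[[0,0,-0.1],[-0.003,0.031,0],0.05],[[0,0,-0.1],[-0.003,0.031,0],0.05],[[0,0,-0.1],[-0.003,0.031,0],0.05],[[0,0,-0.1],[-0.003,0.031,0],0.05],[[0,0,-0.1],[-0.003,0.031,0],0.05],[[0,0,-0.1],[-0.003,0.031,0],0.05],[[0,0,-0.1],[-0.003,0.031,0],0.05],[[0,0,-0.1],[-0.003,0.031,0],0.05],[[0,0,-0.1],[-0.003,0.031,0],0.05],[[0,0,-0.1],[-0.003,0.031,0],0.05]]}}

```text
time_s: 9.95
ee_pos: [0.4331, 0.162, 0.1838]
orientation: [3.006, 0.913, -0.005]
ft_force: [0.2, -0.2, -0.5]
width: 0.584
gripper_force: 0.0
```

Emit:
{"fn": "play_rows", "kwargs": {"rows": [[[0,0,-0.11],[-0.004,0.029,0],0.05],[[0,0,-0.11],[-0.004,0.029,0],0.05],[[0,0,0],[0,0,0],0.05],[[0,0,0],[0,0,0],0.05]]}}

```text
time_s: 10.28
ee_pos: [0.4252, 0.2195, 0.1838]
orientation: [3.084, 0.592, -0.005]
ft_force: [-0.1, 0.2, -0.9]
width: 0.59
gripper_force: 0.0
```

```bash
python3 w.py w8 pipe
python3 - <<'E'
from h import *
manip.camera("top");cal=manip.calibration("top")
b=cv2.boxPoints(cv2.minAreaRect(np.argwhere(manip.masks_of("pipe","top")[0]["region"])[:,::-1].astype(np.float32)))
print(np.array([onz(cal,(q[1],q[0]),.0095) for q in b]))
s=manip.sense(); m=R.from_rotvec(s["orientation"]).as_matrix(); print("tool y deg",np.degrees(np.arctan2(m[1,1],m[0,1])),s["ee_pos"],s["width"],m[:,2])
E
```

```text
10.2833 [0.4252 0.2195 0.1838] [ 3.084   0.5915 -0.0053] [0.4877 0.244  0.3511]
pipe 0.6 [205.1 315. ] [0.4251 0.2223 0.    ]
pipe box p 0.69
[[0.4961 0.2573 0.0095]
 [0.5026 0.241  0.0095]
 [0.3503 0.1791 0.0095]
 [0.3429 0.1977 0.0095]]
[[0.44387899 0.23843272 0.0095    ]
 [0.44723997 0.22980696 0.0095    ]
 [0.3817573  0.20345766 0.0095    ]
 [0.37845426 0.21200435 0.0095    ]]
tool y deg -68.54129465593692 [0.42596531 0.21804103 0.18522028] 0.5913544288514598 [-7.39716642e-04 -6.83909636e-04 -9.99999493e-01]
```

Emit:
{"fn": "play_rows", "kwargs": {"rows": [[[0,0,0],[-0.001,0,-0.035],0.05],[[0,0,0],[-0.001,0,-0.035],0.05],[[0,0,0],[0,0,-0.035],0.05],[[0,0,0],[0,0,-0.03],0.05],[[0,0,0],[0,0,-0.015],0.05],[[0,0,0],[0,0,0],0.05],[[0,0,0],[0,0,0],0.05]]}}

```text
time_s: 11.12
ee_pos: [0.4239, 0.2184, 0.0354]
orientation: [3.086, 0.585, -0.002]
ft_force: [-0.4, -0.6, 0.6]
width: 0.584
gripper_force: 0.0
```

Run:
```python
from rect import *
s=manip.sense();print(s["ee_pos"],s["ft_force"])
w=manip.camera("wrist"); sd=manip.camera("side"); cv2.imwrite("pics/w9.png",w);cv2.imwrite("pics/s9.png",sd)
p=proj(manip.calibration("side"),np.array([[.425,.219,z] for z in(0,.02,.035)])); print(p)
for q in p: cv2.circle(sd,(int(q[0]),int(q[1])),1,(0,0,255),-1)
cv2.imwrite("pics/c9.png",np.hstack([cv2.resize(w[100:440,150:490],(400,400)),cv2.resize(sd[200:280,260:340],(400,400),interpolation=cv2.INTER_CUBIC)]))
```

```text
[0.42391563 0.21843134 0.03540252] [-0.41908397 -0.57317857  0.60161625]
[[299.66130581 247.31579883]
 [299.5351504  238.93201843]
 [299.43988319 232.55471779]]
```

Emit:
{"fn": "play_rows", "kwargs": {"rows": [[[0,0,0],[0,0,-0.006],0.05],[[0,0,0],[0,0,-0.006],0.05],[[0,0,0],[0,0,-0.005],0.05],[[0,0,0],[0,0,-0.004],0.05],[[0,0,0],[0,0,0],0.05]]}}

```text
time_s: 11.63
ee_pos: [0.4232, 0.219, 0.0138]
orientation: [3.086, 0.587, -0.003]
ft_force: [-0.5, -0.1, -0.9]
width: 0.584
gripper_force: 0.0
```

Emit:
{"fn": "play_rows", "kwargs": {"rows": [[[0,0,0],[0,0,-0.003],0.05],[[0,0,0],[0,0,-0.003],0.05],[[0,0,0],[0,0,0],0.05]]}}

```text
time_s: 11.88
ee_pos: [0.4236, 0.2191, 0.0081]
orientation: [3.086, 0.587, -0.001]
ft_force: [-0.3, -0.8, 0.2]
width: 0.584
gripper_force: 0.0
```

Emit:
{"fn": "play_rows", "kwargs": {"rows": [[[0,0,0],[0,0,-0.003],0.05],[[0,0,0],[0,0,0],0.05]]}}

```text
time_s: 12.05
ee_pos: [0.4237, 0.2191, 0.0053]
orientation: [3.086, 0.587, -0.001]
ft_force: [0.2, 0.4, 0.5]
width: 0.582
gripper_force: 0.0
```

Emit:
{"fn": "play_rows", "kwargs": {"rows": [[[0,0,0],[0,0,-0.003],0.05],[[0,0,0],[0,0,-0.003],0.05],[[0,0,0],[0,0,0],0.05]]}}

```text
time_s: 12.3
ee_pos: [0.4235, 0.219, -0.0009]
orientation: [3.086, 0.587, -0.002]
ft_force: [-0.3, -1.1, -0.0]
width: 0.584
gripper_force: 0.0
```

Emit:
{"fn": "play_rows", "kwargs": {"rows": [[[0,0,0],[0,0,-0.003],0.05],[[0,0,0],[0,0,0],0.05]]}}

```text
time_s: 12.47
ee_pos: [0.4236, 0.2191, -0.0038]
orientation: [3.086, 0.587, -0.001]
ft_force: [1.1, -0.3, 0.4]
width: 0.585
gripper_force: 0.0
```

Emit:
{"fn": "play_rows", "kwargs": {"rows": [[[0,0,0],[0,0,-0.003],0.05],[[0,0,0],[0,0,0],0.05]]}}

```text
time_s: 12.63
ee_pos: [0.4236, 0.2191, -0.0068]
orientation: [3.086, 0.587, -0.001]
ft_force: [-0.8, -0.6, 0.3]
width: 0.585
gripper_force: 0.0
```

Emit:
{"fn": "play_rows", "kwargs": {"rows": [[[0,0,0],[0,0,-0.003],0.05],[[0,0,0],[0,0,-0.003],0.05],[[0,0,0],[0,0,0],0.05]]}}

```text
time_s: 12.88
ee_pos: [0.4235, 0.219, -0.0129]
orientation: [3.086, 0.587, -0.002]
ft_force: [-0.7, 0.2, -0.9]
width: 0.581
gripper_force: 0.0
```

Emit:
{"fn": "play_rows", "kwargs": {"rows": [[[0,0,0],[0,0,-0.003],0.05],[[0,0,0],[0,0,0],0.05]]}}

```text
time_s: 13.05
ee_pos: [0.4236, 0.2191, -0.0158]
orientation: [3.086, 0.587, -0.001]
ft_force: [0.6, -0.3, -0.5]
width: 0.586
gripper_force: 0.0
```

Run:
```python
from rect import *
s=manip.sense();print(s["ee_pos"],s["ft_force"])
w=manip.camera("wrist"); sd=manip.camera("side"); cv2.imwrite("pics/w10.png",w);cv2.imwrite("pics/s10.png",sd)
sc=manip.calibration("side")
# darkest-gripper bottom row in side columns around the tool
g=cv2.cvtColor(sd,cv2.COLOR_BGR2GRAY)
for c in range(284,318,3): print(c,[int(v) for v in g[226:256:2,c]])
print(proj(sc,np.array([[.4236,.219,z] for z in(0,.01,.02,.03)])).round(1).tolist())
```

```text
[ 0.42361744  0.21908489 -0.01578176] [ 0.63366243 -0.32209893 -0.48487824]
284 [147, 136, 140, 145, 136, 97, 81, 81, 85, 81, 72, 65, 72, 78, 79]
287 [137, 133, 140, 146, 142, 109, 83, 84, 89, 82, 70, 65, 74, 81, 83]
290 [106, 107, 109, 114, 114, 94, 80, 88, 91, 84, 69, 67, 78, 81, 86]
293 [23, 22, 21, 22, 22, 26, 78, 104, 91, 82, 71, 71, 82, 83, 89]
296 [19, 19, 22, 22, 20, 29, 93, 103, 88, 77, 69, 74, 79, 75, 76]
299 [22, 21, 23, 43, 57, 59, 83, 83, 77, 73, 69, 71, 71, 69, 69]
302 [23, 24, 26, 41, 51, 52, 51, 51, 52, 54, 68, 77, 71, 68, 69]
305 [25, 23, 22, 21, 23, 27, 22, 25, 28, 27, 62, 107, 117, 84, 85]
308 [32, 26, 25, 34, 40, 44, 50, 47, 41, 41, 83, 129, 135, 126, 129]
311 [27, 27, 48, 102, 117, 129, 147, 131, 96, 72, 104, 140, 143, 142, 145]
314 [56, 52, 87, 122, 127, 138, 148, 125, 84, 71, 123, 144, 143, 142, 139]
317 [136, 121, 127, 129, 129, 141, 140, 111, 77, 70, 117, 135, 132, 129, 128]
[[299.0, 247.3], [299.0, 243.1], [298.9, 238.9], [298.8, 234.7]]
```

Emit:
{"fn": "play_rows", "kwargs": {"rows": [[[0,0,0],[0,0,-0.003],0.05],[[0,0,0],[0,0,0],0.05]]}}

```text
time_s: 13.32
ee_pos: [0.4237, 0.2191, -0.0187]
orientation: [3.086, 0.587, -0.001]
ft_force: [-0.9, -0.0, -0.6]
width: 0.589
gripper_force: 0.0
```

Emit:
{"fn": "play_rows", "kwargs": {"rows": [[[0,0,0],[0,0,0],0.035],[[0,0,0],[0,0,0],0.025],[[0,0,0],[0,0,0],0.01],[[0,0,0],[0,0,0],0.01],[[0,0,0],[0,0,0],0.01],[[0,0,0],[0,0,0],0.01]], "grip_force": 30}}

```text
time_s: 13.82
ee_pos: [0.4241, 0.2193, -0.0182]
orientation: [3.086, 0.587, 0.001]
ft_force: [-0.2, -0.6, 1.0]
width: 0.208
gripper_force: 30.5
```

Emit:
{"fn": "play_rows", "kwargs": {"rows": [[[0,0,0],[0,0,0.02],0.01],[[0,0,0],[0,0,0.035],0.01],[[0,0,0],[0,0,0.035],0.01],[[0,0,0],[0,0,0.035],0.01],[[0,0,0.07],[0.005,-0.03,0.005],0.01],[[0,0,0.07],[0.005,-0.03,0],0.01],[[0,0,0.07],[0.005,-0.03,0],0.01],[[0,0,0.07],[0.005,-0.03,0],0.01],[[0,0,0.07],[0.005,-0.03,0],0.01],[[0,0,0.07],[0.005,-0.03,0],0.01]]}}

```text
time_s: 14.65
ee_pos: [0.4535, 0.0378, 0.1115]
orientation: [-2.894, -1.223, 0.0]
ft_force: [0.6, 0.3, -0.4]
width: 0.208
gripper_force: 30.3
```

Emit:
{"fn": "play_rows", "kwargs": {"rows": [[[0,0,0.08],[0.006,-0.034,0],0.01],[[0,0,0.08],[0.006,-0.034,0],0.01],[[0,0,0.08],[0.006,-0.034,0],0.01],[[0,0,0.08],[0.006,-0.034,0],0.01],[[0,0,0.08],[0.006,-0.034,0],0.01],[[0,0,0.08],[0.006,-0.034,0],0.01],[[0,0,0.08],[0.006,-0.034,0],0.01],[[0,0,0.08],[0.006,-0.034,0],0.01],[[0,0,0.08],[0.006,-0.034,0],0.01],[[0,0,0.082],[0.006,-0.028,0],0.01]]}}

```text
time_s: 15.48
ee_pos: [0.5136, -0.2971, 0.1112]
orientation: [-2.188, -2.254, 0.001]
ft_force: [0.5, 0.6, 0.2]
width: 0.208
gripper_force: 30.3
```

```bash
python3 w.py w11 jig channel stop_face
python3 - <<'E'
from h import *
np.set_printoptions(precision=4,suppress=True)
s=manip.sense(); m=R.from_rotvec(s["orientation"]).as_matrix(); print("tool y deg",np.degrees(np.arctan2(m[1,1],m[0,1])),s["ee_pos"],s["width"])
zp=s["ee_pos"][2]+.0185
for c in("wrist","top","side"):
    if c!="wrist": manip.camera(c)
    cal=manip.calibration(c)
    for q in manip.masks_of("pipe",c)[:1]:
        b=cv2.boxPoints(cv2.minAreaRect(np.argwhere(q["region"])[:,::-1].astype(np.float32)))
        print(c,q["p"],q["centre"]); print(np.array([onz(cal,(k[1],k[0]),zp+.0095) for k in b]))
    for q in manip.tip_of("stop_face",c)[:1]: print("face",q["p"],onz(cal,q["centre"],.028))
    for q in manip.tip_of("channel",c)[:1]: print("chan",q["p"],onz(cal,q["centre"],.012))
E
```

```text
15.4833 [ 0.5136 -0.2971  0.1112] [-2.1878 -2.2543  0.0005] [ 0.5119 -0.2311  0.2787]
jig 0.97 [129.8 255.9] [ 0.4644 -0.2263  0.    ]
stop_face 0.71 [100.2 321.5] [ 0.5134 -0.2064  0.028 ]
tool y deg 1.4169674249027884 [ 0.5132 -0.2949  0.1108] 0.2118002927424759
wrist 0.88 [235.7, 316.5]
[[ 0.5021 -0.2137  0.1388]
 [ 0.5207 -0.213   0.1388]
 [ 0.5282 -0.3439  0.1388]
 [ 0.5048 -0.3448  0.1388]]
face 0.71 [ 0.5134 -0.2041  0.028 ]
top 0.68 [210.2, 482.6]
[[ 0.5208 -0.211   0.1388]
 [ 0.5228 -0.3103  0.1388]
 [ 0.5022 -0.3089  0.1388]
 [ 0.5005 -0.21    0.1388]]
face 0.55 [ 0.5113 -0.2024  0.028 ]
chan 0.81 [ 0.5123 -0.2244  0.012 ]
side 0.92 [354.5, 382.1]
[[ 0.4981 -0.2215  0.1388]
 [ 0.5235 -0.208   0.1388]
 [ 0.5269 -0.3773  0.1388]
 [ 0.5085 -0.3841  0.1388]]
face 0.97 [ 0.5182 -0.1987  0.028 ]
chan 0.81 [ 0.5141 -0.2172  0.012 ]
```

Emit:
{"fn": "play_rows", "kwargs": {"rows": [[[0,0,0],[0.001,-0.003,-0.02],0.01],[[0,0,0],[0.001,-0.003,-0.03],0.01],[[0,0,0],[0,0,-0.03],0.01],[[0,0,0],[0,0,-0.02],0.01],[[0,0,0],[0,0,0],0.01]]}}

```text
time_s: 16.65
ee_pos: [0.5128, -0.2989, 0.0073]
orientation: [-2.185, -2.245, 0.003]
ft_force: [-0.4, 0.7, -1.1]
width: 0.209
gripper_force: 30.2
```

Run:
```python
from rect import *
np.set_printoptions(precision=4,suppress=True)
s=manip.sense(); print(s["ee_pos"],s["ft_force"])
cal=manip.calibration("wrist"); w=manip.camera("wrist"); cv2.imwrite("pics/w12.png",w)
q=manip.masks_of("pipe","wrist")[0]
b=cv2.boxPoints(cv2.minAreaRect(np.argwhere(q["region"])[:,::-1].astype(np.float32)))
print(np.array([onz(cal,(k[1],k[0]),s["ee_pos"][2]+.028) for k in b]))
sd=manip.camera("side")
cv2.imwrite("pics/c12.png",np.hstack([cv2.resize(w[60:360,220:420],(400,600)),cv2.resize(sd[300:480,290:410],(400,600),interpolation=cv2.INTER_CUBIC)]))
```

```text
[ 0.5128 -0.2989  0.0073] [-0.4322  0.7375 -1.1462]
[[ 0.5017 -0.2174  0.0353]
 [ 0.5203 -0.2169  0.0353]
 [ 0.5262 -0.348   0.0353]
 [ 0.5028 -0.3488  0.0353]]
```

View pics/c12.png

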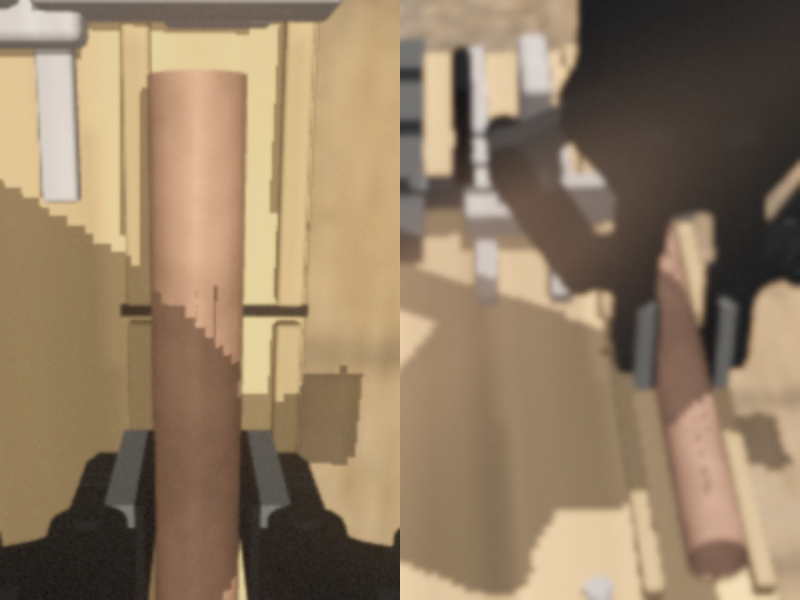

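The view shows the pipe axis at column 197 and the channel centre near column 213, so the pipe is about 3.5 mm too far -x. I'll centre it, then lower it carefully, because the fingertips may meet the walls.

Emit:
{"fn": "play_rows", "kwargs": {"rows": [[[0,0,0],[0.0035,0,0],0.01],[[0,0,0],[0,0,-0.003],0.01],[[0,0,0],[0,0,-0.003],0.01],[[0,0,0],[0,0,0],0.01]]}}

```text
time_s: 17.13
ee_pos: [0.5194, -0.3007, 0.0058]
orientation: [2.191, 2.251, 0.0]
ft_force: [-0.4, 0.4, -0.7]
width: 0.205
gripper_force: 30.2
```

Emit:
{"fn": "play_rows", "kwargs": {"rows": [[[0,0,0],[0,0,-0.002],0.01],[[0,0,0],[0,0,0],0.01]]}}

```text
time_s: 17.3
ee_pos: [0.5192, -0.3007, 0.0035]
orientation: [-2.191, -2.251, 0.0]
ft_force: [-0.0, -0.0, -1.5]
width: 0.21
gripper_force: 30.2
```

Emit:
{"fn": "play_rows", "kwargs": {"rows": [[[0,0,0],[0,0,-0.002],0.01],[[0,0,0],[0,0,0],0.01]]}}

```text
time_s: 17.47
ee_pos: [0.5192, -0.3007, 0.0013]
orientation: [-2.191, -2.251, 0.0]
ft_force: [-0.7, 0.3, -0.2]
width: 0.205
gripper_force: 30.2
```

Emit:
{"fn": "play_rows", "kwargs": {"rows": [[[0,0,0],[-0.0025,0,0],0.01],[[0,0,0],[0,0,0],0.01],[[0,0,0],[0,0,-0.002],0.01],[[0,0,0],[0,0,0],0.01]]}}

```text
time_s: 17.8
ee_pos: [0.5167, -0.3007, -0.0006]
orientation: [-2.191, -2.251, 0.0]
ft_force: [-0.3, 1.1, -0.9]
width: 0.205
gripper_force: 30.2
```

Run:
```python
from h import *
s=manip.sense(); print(s["ee_pos"],s["ft_force"])
w=manip.camera("wrist"); cv2.imwrite("pics/w13.png",w)
g=cv2.cvtColor(cv2.GaussianBlur(w,(1,5),0),cv2.COLOR_BGR2GRAY)
for r in(75,80,85,110,140,160): print(r,[int(v) for v in g[r,270:385:2]])
m=manip.masks_of("pipe","wrist")[0]["region"]
for r in range(60,200,10):
    c=np.flatnonzero(m[r]); print(r,(c.min(),c.max()) if len(c) else None)
```

```text
[ 0.51667398 -0.30073639 -0.00062335] [-0.26372296  1.07365048 -0.93735026]
75 [186, 191, 191, 191, 194, 195, 176, 165, 209, 209, 209, 208, 208, 208, 208, 207, 206, 207, 206, 206, 206, 206, 207, 205, 207, 207, 208, 207, 207, 208, 208, 208, 207, 207, 207, 208, 206, 206, 207, 207, 206, 150, 131, 140, 190, 190, 190, 192, 194, 195, 180, 167, 165, 166, 168, 170, 172, 175]
80 [184, 190, 190, 191, 194, 196, 177, 163, 211, 209, 210, 209, 208, 208, 208, 207, 207, 207, 206, 205, 207, 207, 205, 206, 207, 207, 207, 207, 208, 208, 208, 208, 208, 208, 207, 207, 206, 208, 207, 208, 206, 149, 123, 151, 190, 191, 190, 191, 194, 194, 182, 165, 167, 168, 171, 172, 175, 177]
85 [183, 191, 191, 192, 194, 197, 181, 150, 209, 210, 210, 209, 209, 209, 208, 208, 207, 206, 206, 207, 206, 206, 207, 206, 207, 208, 208, 208, 208, 208, 208, 208, 207, 207, 207, 207, 207, 207, 208, 208, 201, 146, 121, 162, 191, 192, 190, 192, 194, 194, 178, 164, 171, 171, 172, 176, 178, 180]
110 [173, 191, 192, 191, 194, 196, 190, 143, 206, 153, 144, 142, 113, 125, 136, 145, 150, 154, 159, 164, 169, 175, 181, 186, 190, 188, 185, 18
[... 424 characters left out ...]
72, 174, 175, 173, 175]
160 [140, 180, 193, 193, 194, 196, 198, 174, 171, 212, 211, 152, 131, 118, 136, 145, 153, 162, 168, 174, 177, 181, 184, 140, 190, 190, 187, 181, 178, 175, 172, 168, 163, 155, 148, 132, 161, 209, 209, 151, 140, 118, 171, 193, 193, 193, 196, 199, 187, 179, 167, 169, 170, 171, 173, 173, 172, 171]
60 None
70 None
80 None
90 None
100 (np.int64(294), np.int64(343))
110 (np.int64(294), np.int64(343))
120 (np.int64(294), np.int64(343))
130 (np.int64(294), np.int64(342))
140 (np.int64(295), np.int64(342))
150 (np.int64(295), np.int64(342))
160 (np.int64(295), np.int64(341))
170 (np.int64(295), np.int64(342))
180 (np.int64(295), np.int64(342))
190 (np.int64(295), np.int64(341))
```

Emit:
{"fn": "play_rows", "kwargs": {"rows": [[[0,0,0],[0,0,-0.002],0.01],[[0,0,0],[0,0,0],0.01]]}}

```text
time_s: 18.07
ee_pos: [0.5167, -0.3007, -0.0026]
orientation: [-2.191, -2.251, 0.0]
ft_force: [1.0, 0.8, -1.2]
width: 0.205
gripper_force: 30.2
```

Emit:
{"fn": "play_rows", "kwargs": {"rows": [[[0,0,0],[0,0,-0.0015],0.01],[[0,0,0],[0,0,0],0.01]]}}

```text
time_s: 18.23
ee_pos: [0.5167, -0.3007, -0.0041]
orientation: [-2.191, -2.251, 0.0]
ft_force: [0.4, 0.6, -1.1]
width: 0.213
gripper_force: 30.2
```

Emit:
{"fn": "play_rows", "kwargs": {"rows": [[[0,0,0],[0,0,-0.0015],0.01],[[0,0,0],[0,0,0],0.01]]}}

```text
time_s: 18.4
ee_pos: [0.517, -0.3009, -0.0053]
orientation: [2.191, 2.251, 0.0]
ft_force: [0.2, -0.1, -0.9]
width: 0.209
gripper_force: 30.3
```

Emit:
{"fn": "play_rows", "kwargs": {"rows": [[[0,0,0],[0,0,-0.0015],0.01],[[0,0,0],[0,0,0],0.01]]}}

```text
time_s: 18.57
ee_pos: [0.5171, -0.3009, -0.0054]
orientation: [2.191, 2.251, 0.0]
ft_force: [-3.0, 1.5, 8.0]
width: 0.208
gripper_force: 35.7
```

Emit:
{"fn": "play_rows", "kwargs": {"rows": [[[0,0,0],[0,0,-0.001],0.01],[[0,0,0],[0,0,0],0.01]]}}

```text
time_s: 18.73
ee_pos: [0.5171, -0.3009, -0.0055]
orientation: [2.19, 2.25, 0.0]
ft_force: [-3.9, 2.1, 13.8]
width: 0.208
gripper_force: 38.9
```

Emit:
{"fn": "play_rows", "kwargs": {"rows": [[[0,0,0],[0,0,0.002],0.01],[[0,0,0],[0,0.003,0],0.01],[[0,0,0],[0,0.003,0],0.01],[[0,0,0],[0,0.002,0],0.01],[[0,0,0],[0,0,0],0.01]]}}

```text
time_s: 19.15
ee_pos: [0.5175, -0.2931, -0.0055]
orientation: [2.189, 2.25, 0.0]
ft_force: [-0.5, -1.4, 4.0]
width: 0.207
gripper_force: 33.3
```

Emit:
{"fn": "play_rows", "kwargs": {"rows": [[[0,0,0],[0,0.002,0],0.01],[[0,0,0],[0,0,0],0.01]]}}

```text
time_s: 19.32
ee_pos: [0.5176, -0.2912, -0.0054]
orientation: [2.19, 2.25, 0.0]
ft_force: [0.0, -2.8, 5.0]
width: 0.206
gripper_force: 33.7
```

Emit:
{"fn": "play_rows", "kwargs": {"rows": [[[0,0,0],[0,0.002,0],0.01],[[0,0,0],[0,0,0],0.01]]}}

```text
time_s: 19.48
ee_pos: [0.5176, -0.2893, -0.0054]
orientation: [2.19, 2.25, 0.0]
ft_force: [0.1, -4.0, 5.1]
width: 0.212
gripper_force: 33.7
```

Emit:
{"fn": "play_rows", "kwargs": {"rows": [[[0,0,0],[0,0.001,0],0.01],[[0,0,0],[0,0,0],0.01]]}}

```text
time_s: 19.65
ee_pos: [0.5175, -0.2884, -0.0054]
orientation: [2.19, 2.25, 0.0]
ft_force: [0.4, -3.2, 5.8]
width: 0.206
gripper_force: 33.7
```

Emit:
{"fn": "play_rows", "kwargs": {"rows": [[[0,0,0],[0,0.001,0],0.01],[[0,0,0],[0,0,0],0.01]]}}

```text
time_s: 19.82
ee_pos: [0.5175, -0.2875, -0.0054]
orientation: [2.19, 2.25, 0.0]
ft_force: [-0.8, -4.0, 5.7]
width: 0.209
gripper_force: 33.7
```

Emit:
{"fn": "play_rows", "kwargs": {"rows": [[[0,0,0],[0,0.001,0],0.01],[[0,0,0],[0,0,0],0.01]]}}

```text
time_s: 19.98
ee_pos: [0.5176, -0.2869, -0.0054]
orientation: [2.189, 2.25, -0.0]
ft_force: [-0.4, -5.4, 4.4]
width: 0.207
gripper_force: 33.4
```

Emit:
{"fn": "play_rows", "kwargs": {"rows": [[[0,0,0],[0,0.001,0],0.01],[[0,0,0],[0,0,0],0.01]]}}

```text
time_s: 20.15
ee_pos: [0.5176, -0.2867, -0.0054]
orientation: [2.188, 2.249, -0.002]
ft_force: [-0.8, -7.1, 4.3]
width: 0.209
gripper_force: 32.7
```

Emit:
{"fn": "play_rows", "kwargs": {"rows": [[[0,0,0],[0,0.0005,0],0.01],[[0,0,0],[0,0,0],0.01],[[0,0,0],[0,0,0],0.025],[[0,0,0],[0,0,0],0.035],[[0,0,0],[0,0,0],0.04],[[0,0,0],[0,0,0],0.04]]}}

```text
time_s: 20.65
ee_pos: [0.5159, -0.2832, -0.0067]
orientation: [-2.189, -2.249, 0.0]
ft_force: [-0.9, 0.5, 0.4]
width: 0.467
gripper_force: 0.0
```

```bash
cat > chk.py <<'E'
from h import *
np.set_printoptions(precision=4,suppress=True)
s=manip.sense(); print(s["time_s"],s["ee_pos"],s["ft_force"],s["width"])
cal=manip.calibration("wrist"); w=manip.camera("wrist"); cv2.imwrite("pics/w_%d.png"%(s["time_s"]*100),w)
m=manip.masks_of("pipe","wrist")[0]["region"]; r0=np.flatnonzero(m.sum(1)>10).min(); c=np.flatnonzero(m[r0+5]); print("pipe end row",r0,c.min(),c.max(),"y of top end",onz(cal,(r0,320),.031))
g=cv2.cvtColor(w,cv2.COLOR_BGR2GRAY)
for col in(305,318,330): print(col,[int(v) for v in g[max(r0-14,0):r0+8,col]])
print([(q["p"],onz(cal,q["centre"],.028)) for q in manip.tip_of("stop_face","wrist")[:1]])
E
python3 chk.py
```

```text
20.65 [ 0.5159 -0.2832 -0.0067] [-0.9456  0.5405  0.4372] 0.46721655044881893
pipe end row 0 0 244 y of top end [ 0.5139 -0.174   0.031 ]
305 [200, 199, 199, 199, 199, 199, 199, 201]
318 [200, 200, 201, 201, 200, 201, 200, 200]
330 [201, 201, 201, 202, 202, 202, 203, 203]
[(0.66, array([ 0.515 , -0.2057,  0.028 ]))]
```

Emit:
{"fn": "play_rows", "kwargs": {"rows": [[[0,0,0],[0,0,0.01],0.045],[[0,0,0],[0,0,0.02],0.045],[[0,0,0],[0,0,0.03],0.045],[[0,0,0],[0,0,0.035],0.06],[[0,0,0],[0,0.01,0.035],0.085],[[0,0,0],[0,0.015,0.03],0.085],[[0,0,0],[0,0.015,0.03],0.085],[[0,0,0],[0,0,0],0.085],[[0,0,0],[0,0,0],0.085]]}}

```text
time_s: 21.55
ee_pos: [0.5178, -0.2441, 0.187]
orientation: [2.186, 2.249, 0.003]
ft_force: [0.7, 0.2, -1.1]
width: 0.992
gripper_force: 0.0
```

```bash
sed -i 's/m=manip.masks_of("pipe","wrist")\[0\]\["region"\];/q=manip.masks_of("pipe","wrist"); print([(k["p"],k["centre"],int(k["region"].sum())) for k in q]); m=q[0]["region"]; b=cv2.boxPoints(cv2.minAreaRect(np.argwhere(m)[:,::-1].astype(np.float32))); print(np.array([onz(cal,(k[1],k[0]),.0215) for k in b]));/' chk.py; python3 chk.py
python3 - <<'E'
from h import *
np.set_printoptions(precision=4,suppress=True)
for c in("side","top"):
    manip.camera(c); cal=manip.calibration(c)
    for l,z in(("grip",.072),("stop_face",.028),("pipe",.012),("arrow_clip",.012),("pliers",0),("tape_measure",0)):
        for q in manip.tip_of(l,c)[:1]: print(c,l,q["p"],onz(cal,q["centre"],z))
E
```

```text
21.55 [ 0.5178 -0.2441  0.187 ] [ 0.7143  0.1886 -1.0972] 0.9921594104426241
[(0.91, [248.4, 314.1], 2883), (0.3, [147.8, 182.9], 922)]
[[ 0.5086 -0.3723  0.0215]
 [ 0.5067 -0.2089  0.0215]
 [ 0.5253 -0.2086  0.0215]
 [ 0.5296 -0.372   0.0215]]
pipe end row 173 307 326 y of top end [ 0.5195 -0.2087  0.031 ]
305 [181, 130, 109, 146, 194, 210, 208, 208, 206, 208, 204, 193, 160, 132, 127, 125, 127, 128, 127, 125, 126, 128]
318 [180, 129, 105, 143, 192, 210, 210, 209, 208, 208, 206, 196, 179, 170, 170, 170, 168, 169, 167, 169, 170, 169]
330 [149, 131, 109, 141, 190, 209, 210, 209, 207, 207, 207, 196, 171, 145, 138, 140, 139, 141, 139, 138, 138, 139]
[(0.68, array([ 0.5139, -0.2052,  0.028 ]))]
side grip 0.58 [ 0.4608 -0.1905  0.072 ]
side pipe 0.95 [ 0.521  -0.2905  0.012 ]
side arrow_clip 0.76 [ 0.3866 -0.1872  0.012 ]
side pliers 0.73 [0.5471 0.3698 0.    ]
side tape_measure 0.96 [ 0.4365  0.3863 -0.    ]
top grip 0.71 [ 0.4655 -0.19    0.072 ]
top stop_face 0.6 [ 0.5138 -0.2025  0.028 ]
top pipe 0.76 [ 0.5198 -0.2881  0.012 ]
top arrow_clip 0.67 [ 0.394  -0.1875  0.012 ]
top pliers 0.57 [0.5483 0.3721 0.    ]
top tape_measure 0.58 [0.45   0.3671 0.    ]
```

Run:
```python
from h import *
w=cv2.imread("pics/w_2155.png")
for r in range(150,182): print(r,w[r,312].tolist(),w[r,322].tolist())
cal=manip.calibration("wrist"); s=manip.sense(); print(s["ee_pos"],cal["eye"])
print(proj(cal,np.array([[.515,-.205,.04],[.515,-.197,.04],[.515,-.205,.031]])))
```

```text
150 [143, 194, 217] [146, 196, 218]
151 [146, 197, 218] [147, 196, 218]
152 [146, 195, 218] [146, 196, 218]
153 [144, 194, 217] [143, 196, 217]
154 [147, 195, 218] [147, 198, 219]
155 [146, 195, 218] [146, 195, 217]
156 [146, 194, 217] [144, 195, 217]
157 [147, 196, 219] [144, 194, 217]
158 [145, 194, 217] [144, 194, 216]
159 [131, 178, 201] [133, 180, 202]
160 [93, 125, 147] [93, 125, 148]
161 [94, 105, 118] [90, 103, 114]
162 [135, 145, 154] [132, 143, 149]
163 [184, 193, 201] [182, 193, 200]
164 [199, 207, 215] [200, 210, 217]
165 [199, 208, 216] [199, 209, 217]
166 [197, 207, 215] [197, 206, 215]
167 [196, 205, 214] [196, 206, 214]
168 [195, 205, 214] [196, 205, 214]
169 [196, 205, 214] [194, 204, 213]
170 [183, 193, 204] [186, 197, 206]
171 [155, 167, 188] [153, 167, 183]
172 [125, 152, 191] [113, 139, 175]
173 [121, 152, 190] [107, 136, 176]
174 [118, 149, 187] [108, 136, 177]
175 [117, 149, 187] [109, 138, 178]
176 [113, 146, 185] [109, 141, 182]
177 [115, 145, 184] [112, 143, 183]
178 [116, 146, 185] [114, 145, 186]
179 [116, 145, 186] [114, 143, 184]
180 [118, 148, 187] [113, 142, 182]
181 [117, 149, 187] [113, 143, 183]
[ 0.51687211 -0.24431942  0.18415928] [ 0.51530811 -0.1782859   0.35166497]
[[316.84201414 170.03606374]
 [317.08034175 160.71038316]
 [316.87410118 169.16776521]]
```

Emit:
{"fn": "play_rows", "kwargs": {"rows": [[[0,0,0],[0,-0.03,0],0.085],[[0,0,0],[0,-0.03,0],0.085],[[0,0,0],[0,-0.03,0],0.085],[[0,0,0],[0,-0.02,0],0.085],[[0,0,0],[0,0,0],0.085],[[0,0,0],[0,0,0],0.085]]}}

```text
time_s: 22.9
ee_pos: [0.5166, -0.3549, 0.1837]
orientation: [-2.193, -2.249, -0.001]
ft_force: [-0.9, 1.1, 1.3]
width: 0.994
gripper_force: 0.0
```

Run:
```python
from h import *
cal=manip.calibration("wrist"); w=manip.camera("wrist"); cv2.imwrite("pics/w15.png",w)
p=proj(cal,np.array([[.5155,-.205,.04],[.5155,-.197,.04],[.5155,-.205,.031],[.5155,-.215,.031]])); print(p.round(1).tolist(),cal["eye"])
c=int(p[0,0]); r=int(p[0,1])
for k in range(r-14,r+22): print(k,w[k,c-6].tolist(),w[k,c].tolist(),w[k,c+6].tolist())
```

```text
[[321.2, 28.5], [321.5, 17.1], [321.1, 31.8], [320.8, 45.4]] [ 0.51520818 -0.28903455  0.35129419]
14 [143, 192, 216] [146, 194, 217] [142, 192, 216]
15 [144, 194, 217] [143, 192, 216] [142, 193, 215]
16 [145, 193, 217] [143, 193, 216] [145, 195, 216]
17 [141, 192, 216] [144, 193, 216] [144, 194, 216]
18 [146, 194, 216] [147, 194, 216] [145, 193, 216]
19 [155, 187, 205] [156, 187, 204] [158, 189, 206]
20 [177, 191, 202] [178, 193, 203] [179, 193, 203]
21 [192, 201, 209] [193, 202, 210] [190, 200, 208]
22 [194, 203, 211] [195, 204, 212] [193, 202, 210]
23 [194, 202, 211] [195, 204, 212] [193, 203, 211]
24 [195, 203, 211] [193, 202, 210] [195, 203, 212]
25 [195, 205, 213] [195, 204, 213] [197, 205, 214]
26 [197, 208, 215] [198, 206, 216] [200, 207, 216]
27 [201, 210, 216] [200, 208, 215] [200, 210, 216]
28 [195, 203, 209] [194, 203, 210] [192, 201, 208]
29 [173, 182, 191] [172, 182, 190] [173, 182, 190]
30 [129, 138, 147] [133, 141, 148] [130, 141, 148]
31 [84, 92, 101] [84, 96, 104] [86, 95, 103]
32 [77, 87, 96] [74, 86, 94] [72, 84, 92]
33 [80, 89, 102] [84, 95, 113] [74, 87, 97]
34 [85, 103, 123] [115, 143, 179] [84, 101, 124]
35 [100, 126, 161] [135, 165, 207] [100, 126, 160]
36 [110, 140, 179] [138, 168, 210] [110, 139, 179]
37 [110, 139, 177] [135, 168, 208] [112, 141, 182]
38 [105, 136, 176] [134, 167, 208] [109, 138, 180]
39 [105, 135, 175] [134, 165, 208] [111, 141, 182]
40 [106, 134, 175] [135, 166, 207] [115, 144, 185]
41 [106, 135, 174] [135, 168, 208] [115, 145, 187]
42 [107, 135, 175] [133, 166, 205] [119, 149, 189]
43 [108, 135, 174] [132, 165, 206] [119, 150, 191]
44 [105, 137, 175] [135, 168, 208] [116, 148, 191]
45 [106, 135, 175] [137, 168, 209] [119, 150, 190]
46 [106, 137, 176] [138, 171, 211] [118, 149, 190]
47 [111, 140, 178] [134, 168, 210] [118, 149, 189]
48 [111, 140, 179] [125, 158, 198] [120, 151, 192]
49 [112, 141, 180] [113, 143, 182] [121, 151, 192]
```

```bash
python3 -c "
from workcell import manip
print(manip.sign_off())"
```

```text
the job is handed in; nothing more can be done
None
```

The job is handed in: the stop is in the arrow's notch with the tab sprung back out, and the pipe is in the channel across the kerf with its end against the stop face (any gap under about 0.5 mm by camera); the pliers and tape measure were left where they lay, and it took about 23 s.

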